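Clear the tray off the pastel box and hold its lid open

TASK

A tray of pastel stubs is standing on the lid of my pastel box: tip all four stubs off it into the open green bin and set the empty tray down flat on the grey mat. Then lift the lid of the pastel box and hold it open at 60 degrees so that I can choose my colours; it falls shut by itself, so finish while still holding it there. Leave everything else on the table where it is.

Things in the scene. Friction and masses are not known exactly. Their poses are not given: they have to be found in the camera images.
- pastel_box: wooden pastel box, fixed to the table, 180 (x, front to back) x 240 (y, wide) x 75 high, closed by a lid 8 thick whose top is at 84 above the table; with the lid shut, the box's inside is hidden. Origin: centre of the underside; at yaw 0 its front, with the lid's bar, faces -x (the robot); z up
- lid (a joint): angle of the pastel box's wooden lid about its hinge, rad: 0 shut, grows as the front edge rises, 1.047 = 60 degrees. The lid (about 0.45 kg) turns freely and falls shut when let go. The hinge runs along the box's y axis at the top of its far (+x) wall
- lid_hinge (a point): middle of the hinge axis: at x +90, y 0, z +75.5 in the box's frame
- lid_bar (a point): middle of the lid's handle: a round steel bar, 10 dia, 118 long along the box's y, with an 8 mm arm 55 either side of its middle. It is 40 in front of the lid's edge, 12 above its top: 220 from the hinge along the lid, 20 above (lid shut: x -130, z 95.5 in the box frame). Pinch it from above, fingers closing along the box's x; it turns between the pads, so the tool may stay upright
- tray: black plastic scoop tray 140 (x) x 100 (y), floor 3 thick, 22 high walls on the sides and +x end, -x end open, no lip; 0.16 kg; starts on the closed lid, open end roughly to the robot. Red upright grip plate at +x: 12 thick, 46 wide, top 62 above the underside. Origin: centre of the underside. Stubs start to slide at 15 to 25 degrees of tilt: carry level; about 35 empties it
- tray_grip (a point): grasp point in the red grip plate: x +62, y 0, z +46 in the tray's frame; pinch it from above with the fingers closing along the tray's x; the fingertips then stay above the stubs
- tray_lip (a point): middle of the tray's open edge: x -70, y 0, z +3 in the tray's frame
- stub_bin: open, empty green-painted wooden bin, fixed, 180 x 180 x 60 high outside, walls and floor 6 thick, either left or right of the box. Origin: centre of the underside
- mat: grey mat, fixed, 200 x 200 x 3, on the other side of the box from the bin. Origin: centre of the underside
- stub_pink: pink pastel stub with a paper band, a square bar 16 x 32 (y) x 16, 15 g, lying in the tray. Origin: centre of the face that starts underneath
- stub_teal: teal pastel stub with a paper band, a square bar 16 x 32 (y) x 16, 15 g, lying in the tray. Origin: centre of the face that starts underneath
- stub_yellow: yellow pastel stub with a paper band, a square bar 16 x 32 (y) x 16, 15 g, lying in the tray. Origin: centre of the face that starts underneath
- stub_orange: orange pastel stub with a paper band, a square bar 16 x 32 (y) x 16, 15 g, lying in the tray. Origin: centre of the face that starts underneath
- spray_can: blue-labelled aluminium spray can, 52 dia x 160 tall; loose bystander, to be left alone. Origin: centre of the underside
- brush_pot: white pot of brushes, 72 dia, 95 tall to the rim and 235 to the brush ends; loose bystander, to be left alone. Origin: centre of the underside
- tape_roll: roll of paper tape lying flat, 90 outside, 68 inside, 24 high; loose bystander, to be left alone. Origin: centre of the underside
- stick_blue: blue pastel stick lying on the table, 15 dia x 75; loose bystander, to be left alone. Origin: centre of the underside
- stick_salmon: salmon-red pastel stick lying on the table, 15 dia x 75; loose bystander, to be left alone. Origin: centre of the underside
- eraser: white eraser, 50 x 30 x 16; loose bystander, to be left alone. Origin: centre of the underside
- water_jar: clear glass jar, 70 dia x 100; loose bystander, to be left alone. Origin: centre of the underside

How it is judged:
On the way, in this order (a step that is already met when the one before it is completed fails the run):
1. the tray, off the lid, is tipped with its open edge over the bin (angle between tray's own z axis and vertical above 0.2 rad and horizontal distance between tray_lip and stub_bin below 0.12 m and height (world z) of tray_grip above 0.09 m and contact force between tray and the fingers above 0.5 N), for 0.1 s.
2. all four stubs lie in the bin and the tray stands flat on the mat, let go (x of stub_pink in the frame of stub_bin between -0.088 and 0.088 m and y of stub_pink in the frame of stub_bin between -0.088 and 0.088 m and z of stub_pink in the frame of stub_bin between 0 and 0.058 m and x of stub_teal in the frame of stub_bin between -0.088 and 0.088 m and y of stub_teal in the frame of stub_bin between -0.088 and 0.088 m and z of stub_teal in the frame of stub_bin between 0 and 0.058 m and x of stub_yellow in the frame of stub_bin between -0.088 and 0.088 m and y of stub_yellow in the frame of stub_bin between -0.088 and 0.088 m and z of stub_yellow in the frame of stub_bin between 0 and 0.058 m and x of stub_orange in the frame of stub_bin between -0.088 and 0.088 m and y of stub_orange in the frame of stub_bin between -0.088 and 0.088 m and z of stub_orange in the frame of stub_bin between 0 and 0.058 m and x of tray in the frame of mat between -0.09 and 0.09 m and y of tray in the frame of mat between -0.09 and 0.09 m and height (world z) of tray below 0.012 m and angle between tray's own z axis and vertical below 0.1 rad and contact force between tray and the arm below 0.1 N and contact force between tray and the fingers below 0.1 N and value of joint lid below 0.1 rad), for 0.2 s.
At the end, for the whole second after the job is handed in: the lid is held still by the fingers at 60 degrees, give or take 5, with no loose thing touching it; all four stubs lie in the bin; the tray stands flat on the mat, its middle over the mat, not touched by the robot (value of joint lid between 0.96 and 1.134 rad and velocity of joint lid between -0.05 and 0.05 rad/s and contact force between lid and the fingers above 0.3 N and contact force between lid and tray below 0.1 N and contact force between lid and stub_pink below 0.1 N and contact force between lid and stub_teal below 0.1 N and contact force between lid and stub_yellow below 0.1 N and contact force between lid and stub_orange below 0.1 N and contact force between lid and spray_can below 0.1 N and contact force between lid and brush_pot below 0.1 N and contact force between lid and tape_roll below 0.1 N and contact force between lid and stick_blue below 0.1 N and contact force between lid and stick_salmon below 0.1 N and contact force between lid and eraser below 0.1 N and contact force between lid and water_jar below 0.1 N and x of stub_pink in the frame of stub_bin between -0.088 and 0.088 m and y of stub_pink in the frame of stub_bin between -0.088 and 0.088 m and z of stub_pink in the frame of stub_bin between 0 and 0.058 m and x of stub_teal in the frame of stub_bin between -0.088 and 0.088 m and y of stub_teal in the frame of stub_bin between -0.088 and 0.088 m and z of stub_teal in the frame of stub_bin between 0 and 0.058 m and x of stub_yellow in the frame of stub_bin between -0.088 and 0.088 m and y of stub_yellow in the frame of stub_bin between -0.088 and 0.088 m and z of stub_yellow in the frame of stub_bin between 0 and 0.058 m and x of stub_orange in the frame of stub_bin between -0.088 and 0.088 m and y of stub_orange in the frame of stub_bin between -0.088 and 0.088 m and z of stub_orange in the frame of stub_bin between 0 and 0.058 m and x of tray in the frame of mat between -0.09 and 0.09 m and y of tray in the frame of mat between -0.09 and 0.09 m and height (world z) of tray below 0.012 m and angle between tray's own z axis and vertical below 0.1 rad and contact force between tray and the arm below 0.1 N and contact force between tray and the fingers below 0.1 N); the arm keeps its last pose, push and grip.
It fails at once if one of the bystanders is shifted by more than 40 mm (distance of any of spray_can, brush_pot, tape_roll, stick_blue, stick_salmon, eraser, water_jar from where it was at the start of the episode above 0.04 m).
It also fails if it takes over 72 s, if anything falls off the work surface, if the arm or the gripper's body presses on something with over 40 N, if the wrist force passes 120 N, or if a joint passes its speed limit or range.

ROBOT

A 6-joint arm with a two-finger parallel gripper is mounted at the origin on the work surface. World frame = base frame: x ahead of the robot, y to its left, z up, the work surface at z = 0. Lengths are in m, angles in rad, forces in N, time in s.
With the tool pointing down it reaches from about 0.15 to 0.775 m from the base axis. Payload 6.1 kg.
Tool frame: the origin (TCP) lies at the very end of the fingers, on their centre line; the grasp point (between the pads) lies 19 mm behind it; z points along the fingers, y is the line along which they close (so a half turn about z gives the same grasp; the last joint's range is limited). The gripper opens to 85 mm and grips with 20 to 120 N. Pads are 22 mm wide; open, the fingers measure 114 mm over their backs; the gripper's body (76 mm by 85 mm) begins 54 mm behind the grasp point. The pads swing forward as they close: fully open they stand 13 mm farther back than shut.
Start: joints at [-1.296, 0.126, -0.04, 1.405, 0, 1.571], TCP at [0.142, -0.505, 0.231] pointing down, gripper open.
Joint ranges: [-2.72, 2.72], [-0.95, 1.95], [-1.27, 1.35], [-1.78, 2.02], [-1.46, 1.47], [-3.14, 3.14]. Speed limits (rad/s): [2.39, 2.39, 3.01, 3.14, 3.14, 3.14].

INTERFACE

Orientations are given as a unit quaternion [w, x, y, z].
In Python, from workcell import bot gives the robot as it stands. The module is installed in compiled form; this text tells all that it offers.
- The arm moves only by the shell command python3 -m jog 'ROWS'. ROWS is a JSON object whose one key "commands" holds a list of rows, each a list of 3 entries, a list of its own where there are three numbers: the shift along the tool's x, y, z in mm, then the turn, a rotation vector about the tool's x, y, z in rad, then the finger opening in mm, from 0 to 85.4. A call has 1 to 8 rows; each row is the pose to reach, as a shift and turn from the pose commanded when the call began, along the tool's axes at that moment; what a row does not reach only later rows make up. A row lasts 1/10 s, in which the tool goes at most 50 mm and 8.59 degrees, less where a joint would pass 70% of its speed; a pose out of reach is approached as far as the arm can. A call with a gripper value outside its range is refused whole. The fingers move at their own pace and stop on an object; the grip force is fixed at half the most. Time passes only in rows, so rows that repeat a pose let the fingers close. It gives the time, the measured TCP pose, the force, the opening and the grip force at its end, in the units of the state.
- bot.get_obs(): the state, without advancing time (a new reading comes with each control period).
- bot.get_image(name): name is "scene" or "top"; returns (picture, depth): 420x560x3 uint8, red, green, blue; 420x560 float32, m along the optical axis (not along the pixel's ray), 0 where there is no reading.
- bot.calibration(name): a dict with "intrinsics" (3x3 intrinsics, pixels), "k1" (the pictures are not rectified: a ray, as slopes to the right and down, at radius r is drawn at 1 + k1 r^2 times it, then the intrinsics apply), "R" (3x3) and "t" (3): a world point X has camera coordinates R X + t. Camera axes: x right, y down, z forward; pixel columns grow to the right and rows downward; lengths in m; the calibration is good to about 2 mm. A picture is of the moment at which its call begins. calibration takes no time and is no camera call.
- bot.job_done(): hands the job in; it is judged then, once.
The state is a dict: "clock": time; "joint_pos": joint angles; "joint_velocities": joint speeds; "joint_torque": joint torques, N m; "tcp_pos": TCP position; "orientation": TCP orientation; "wrist_force": force on the tool from outside, world axes, zero at the start; "ft_torque": the same for the moment, N m; "width": finger opening in m; "grasp_force": force on a finger pad.
Only numpy, scipy, OpenCV 4.12 (cv2) and the standard library are available. Lean on these libraries where they do the work, as an engineer would, in place of code of your own. Each camera call takes 0.05 s, during which the arm holds its last target. There are 200 camera calls.

## Working session

There is one attempt and no reset: what is moved stays moved. The work goes in short steps, Python scripts to look and compute and a shell command to move; the robot and the scene stay as the last step left them, time stands still between calls to the robot, and variables do not carry over. Pictures are saved under pics/ and viewed, at most 10 in all, crops included, and the job is handed in when it is done.

```bash
mkdir -p pics
cat > h.py <<'E'
import numpy as np, cv2
from workcell import bot
def snap(name,f):
    im,d=bot.get_image(name); cv2.imwrite(f'pics/{f}.png',im[:,:,::-1]); np.save(f'pics/{f}.npy',d); return im,d
def world(name,d,pts,z=None):
    c=bot.calibration(name);K=np.array(c['intrinsics']);R=np.array(c['R']);t=np.array(c['t']);out=[]
    for u,v in pts:
        m=np.array([(u-K[0,2])/K[0,0],(v-K[1,2])/K[1,1]]);s=m.copy()
        for _ in range(20): s=m/(1+c['k1']*(s@s))
        ray=R.T@np.array([s[0],s[1],1]);o=-R.T@t
        k=float(d[int(v),int(u)]) if z is None else (z-o[2])/ray[2]
        out.append(o+k*ray)
    return np.array(out)
E
python3 - <<'E'
from h import *
np.set_printoptions(precision=3,suppress=True)
snap('top','t0');snap('scene','s0')
o=bot.get_obs();print(o)
for n in('top','scene'):print(bot.calibration(n))
E
```

```text
{'clock': 0.1, 'joint_pos': array([-1.296,  0.126, -0.041,  1.405,  0.   ,  1.571]), 'joint_velocities': array([-0.001, -0.001,  0.003,  0.001, -0.001,  0.   ]), 'joint_torque': array([ -0.   , -43.691,  35.36 ,   0.014,   0.   ,  -0.   ]), 'tcp_pos': array([ 0.142, -0.505,  0.231]), 'orientation': array([-0.001,  0.991,  0.137, -0.   ]), 'wrist_force': array([0.156, 0.029, 0.471]), 'ft_torque': array([-0.005,  0.015, -0.05 ]), 'grasp_force': 0.0, 'width': 0.08543342651541604}
{'intrinsics': array([[397.86 ,   0.   , 280.7  ],
       [  0.   , 397.86 , 209.462],
       [  0.   ,   0.   ,   1.   ]]), 'k1': 0.02598876142998048, 'R': array([[-0.004, -1.   , -0.031],
       [-0.984,  0.01 , -0.177],
       [ 0.177,  0.03 , -0.984]]), 't': array([0.011, 0.594, 0.966])}
{'intrinsics': array([[462.623,   0.   , 284.203],
       [  0.   , 462.623, 213.202],
       [  0.   ,   0.   ,   1.   ]]), 'k1': 0.05222743654950277, 'R': array([[-0.316,  0.949, -0.01 ],
       [ 0.805,  0.262, -0.532],
       [-0.502, -0.176, -0.847]]), 't': array([ 0.181, -0.428,  1.348])}
```

View pics/t0.png

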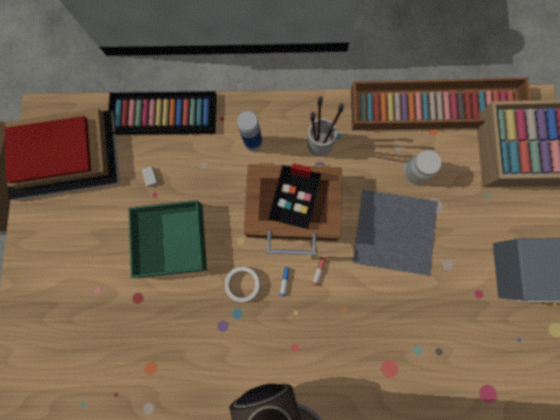

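View pics/s0.png

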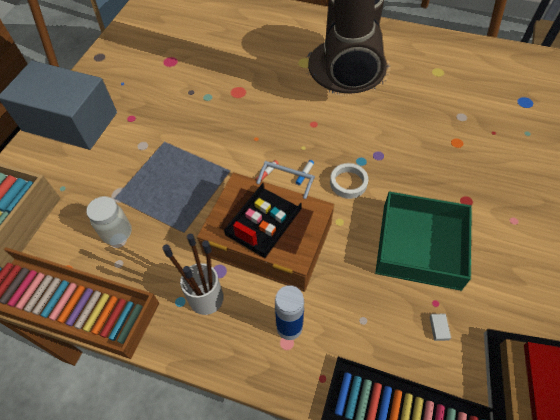

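The top view (up is +x, left is +y) shows the green bin around (167,239), the box with the tray around (296,200), its bar at about (292,251), and the mat around (396,233). The jar is at (423,167), the can at (250,130) and the pot at (321,138). I'll enlarge the middle to measure.

Run:
```python
import cv2
a=cv2.imread('pics/t0.png')[100:300,225:365]
cv2.imwrite('pics/t0c.png',cv2.resize(a,None,fx=3*1,fy=3,interpolation=cv2.INTER_CUBIC)[:600] if 0 else cv2.resize(a[40:180],None,fx=4.2,fy=4.2,interpolation=cv2.INTER_CUBIC))
```

```text
(no output)
```

View pics/t0c.png

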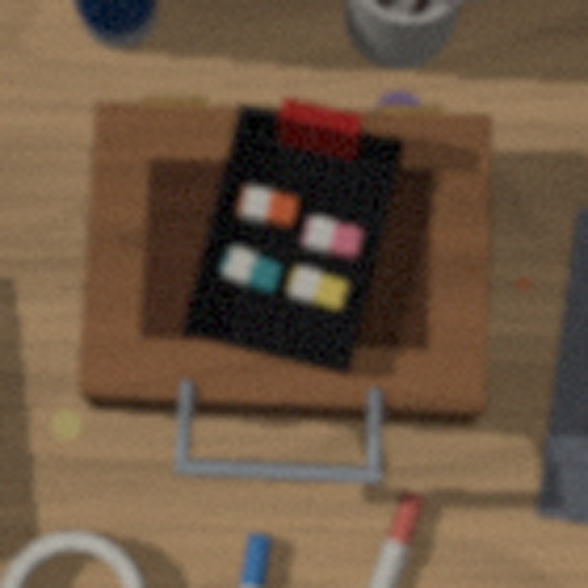

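The crop shows the lid corners at (97,103) and (490,115), the bar ends at (183,470) and (375,476), the tray's open edge from (187,333) to (350,370), and the grip plate's top edge from (284,100) to (362,112).

Run:
```python
from h import *
np.set_printoptions(precision=4,suppress=True)
d=np.load('pics/t0.npy');im=cv2.imread('pics/t0.png')
P=lambda *p:[(225+(u+.5)/4.2-.5,140+(v+.5)/4.2-.5) for u,v in p]
W=lambda z,*p:world('top',d,P(*p),z)
print('lid',W(.084,(97,103),(490,115),(485,408),(83,396)))
print('bar',W(.0955,(183,470),(375,476)))
l=W(.087,(187,333),(350,370));print('lip',l,l.mean(0))
print('plate top',W(.146,(284,100),(362,112)),W(.0,(284,100)))
# point clouds
c=bot.calibration('top')
vv,uu=np.mgrid[0:420,0:560];
pts=world('top',d,np.c_[uu.ravel(),vv.ravel()]).reshape(420,560,3);np.save('pics/t0w.npy',pts)
b=im.astype(int)
def q(m,n):
    p=pts[m];print(n,len(p),np.median(p,0));r=cv2.minAreaRect((p[:,:2]*1000).astype(np.float32));print(r);return p
red=(b[...,2]>90)&(b[...,1]<40)&(uu>280)&(uu<320)&(vv>155)&(vv<185)
p=pts[red];print(p[:,2].round(3)); q(red&(pts[...,2]>.135),'redtop')
g=(b[...,1]>b[...,2]+15)&(uu<220)&(uu>120)&(vv>190)&(vv<290)&(pts[...,2]>.054)&(pts[...,2]<.07);q(g,'bin rim')
m=(uu>350)&(uu<440)&(vv>188)&(vv<280)&(b.max(2)-b.min(2)<25)&(pts[...,2]<.01);q(m,'mat')
q((uu>240)&(uu<350)&(vv>160)&(vv<245)&(abs(pts[...,2]-.084)<.004),'lid')
q((uu>255)&(uu<325)&(vv>243)&(vv<258)&(pts[...,2]>.07),'bar')
for n,(x0,x1,y0,y1) in dict(can=(235,265,108,152),pot=(300,350,95,158),jar=(403,445,145,190)).items():
    q((uu>x0)&(uu<x1)&(vv>y0)&(vv<y1)&(pts[...,2]>.08),n)
```

```text
lid [[ 0.7063  0.0892  0.084 ]
 [ 0.6956 -0.1472  0.084 ]
 [ 0.5193 -0.1389  0.084 ]
 [ 0.5281  0.0956  0.084 ]]
bar [[ 0.4837  0.0361  0.0955]
 [ 0.4796 -0.0738  0.0955]]
lip [[ 0.5645  0.0344  0.087 ]
 [ 0.5418 -0.0609  0.087 ]] [ 0.5532 -0.0132  0.087 ]
plate top [[ 0.6879 -0.0239  0.146 ]
 [ 0.6803 -0.0677  0.146 ]] [[ 0.732  -0.0239  0.    ]]
[0.145 0.145 0.141 0.145 0.145 0.143 0.15  0.145 0.142 0.145 0.144 0.144
 0.148 0.142 0.148 0.145 0.145 0.146 0.142 0.146 0.145 0.147 0.147 0.146
 0.144 0.142 0.144 0.147 0.146 0.147 0.145 0.147 0.149 0.142 0.145 0.147
 0.14  0.145 0.144 0.145 0.145 0.141 0.143 0.148 0.145 0.144 0.144 0.144
 0.146 0.146 0.142 0.144 0.144 0.145 0.142 0.146 0.145 0.144 0.143 0.147
 0.146 0.144 0.142 0.142 0.145 0.146]
redtop 66 [ 0.6766 -0.0457  0.1448]
((677.2551879882812, -44.83073425292969), (43.18054962158203, 9.905789375305176), 75.69099426269531)
bin rim 588 [0.5039 0.2873 0.0589]
((522.4974975585938, 300.2317199707031), (177.59918212890625, 177.3750762939453), 5.730704307556152)
mat 5803 [ 0.5402 -0.2941  0.0018]
((543.41796875, -296.71075439453125), (208.46961975097656, 202.59002685546875), 80.3062515258789)
lid 5504 [ 0.6059 -0.0203  0.0835]
((614.343994140625, -24.13318634033203), (239.4623565673828, 185.04006958007812), 86.9787368774414)
bar 251 [ 0.4841 -0.0234  0.0983]
((457.3138732910156, -17.646331787109375), (118.0832290649414, 88.44149780273438), 89.79239654541016)
can 565 [0.7804 0.0811 0.1568]
((611.7044067382812, 45.281028747558594), (417.22265625, 51.33293914794922), 12.069978713989258)
pot 598 [ 0.7792 -0.0923  0.1478]
((622.1215209960938, -50.22282409667969), (70.49850463867188, 415.57940673828125), 73.07125854492188)
jar 522 [ 0.7002 -0.3567  0.0985]
((557.54541015625, -212.20236206054688), (58.82395935058594, 471.7575988769531), 44.537044525146484)
```

```bash
cat >> h.py <<'E'
from scipy.spatial.transform import Rotation as Ro
def go(grip,psi,tilt=0):
    "grip point wanted (world), tool y heading deg, tilt deg (tray lip down); prints tool-frame shift mm and rotvec"
    o=bot.get_obs();q=o['orientation'];R0=Ro.from_quat([q[1],q[2],q[3],q[0]])
    p=np.radians(psi);y=np.array([np.cos(p),np.sin(p),0]);z=np.array([0,0,-1.]);x=np.cross(y,z)
    R1=Ro.from_rotvec(-np.radians(tilt)*x)*Ro.from_matrix(np.c_[x,y,z])
    tcp=np.array(grip)+.019*R1.as_matrix()[:,2]
    print('shift',(R0.inv().apply(tcp-o['tcp_pos'])*1000).round(1),'turn',(R0.inv()*R1).as_rotvec().round(3),'t',o['clock'],o['tcp_pos'].round(4),'w',round(o['width']*1000,1))
E
python3 - <<'E'
from h import *
np.set_printoptions(precision=3,suppress=True)
p=np.load('pics/t0w.npy');vv,uu=np.mgrid[0:420,0:560]
def band(u0,u1,v0,v1,a,b):
    q=p[(uu>u0)&(uu<u1)&(vv>v0)&(vv<v1)&(p[...,2]>a)&(p[...,2]<b)]
    q=q[abs(q[:,0]-.8)<.15]; print(len(q),q.min(0),q.max(0),np.median(q,0)) if len(q) else print('none')
print('pot');[band(298,350,90,160,a,b) for a,b in((.02,.088),(.088,.1),(.1,.17),(.17,.21),(.21,.25))]
print('can');band(235,265,105,152,.15,.17)
go([.60,-.045,.25],-14);go([.678,-.045,.21],-14)
E
```

```text
pot
425 [ 0.749 -0.134  0.02 ] [ 0.82  -0.064  0.088] [ 0.773 -0.098  0.057]
149 [ 0.751 -0.135  0.088] [ 0.821 -0.064  0.099] [ 0.776 -0.101  0.094]
134 [ 0.752 -0.131  0.1  ] [ 0.813 -0.071  0.169] [ 0.791 -0.092  0.139]
128 [ 0.748 -0.138  0.17 ] [ 0.82  -0.065  0.21 ] [ 0.773 -0.108  0.195]
104 [ 0.766 -0.137  0.21 ] [ 0.822 -0.064  0.236] [ 0.79  -0.085  0.223]
can
326 [0.769 0.06  0.15 ] [0.816 0.108 0.163] [0.79  0.083 0.159]
shift [ 565.3 -318.5    0.1] turn [-0.001 -0.001 -1.052] t 0.1 [ 0.142 -0.505  0.231] w 85.4
shift [ 640.3 -297.3   40. ] turn [-0.001 -0.001 -1.052] t 0.1 [ 0.142 -0.505  0.231] w 85.4
```

```bash
M='python3 -m jog'
python3 -m jog '{"commands":[[[565,-318,0],[0,0,-1.052],45],[[565,-318,0],[0,0,-1.052],45],[[565,-318,0],[0,0,-1.052],45],[[565,-318,0],[0,0,-1.052],45],[[565,-318,0],[0,0,-1.052],45],[[565,-318,0],[0,0,-1.052],45],[[565,-318,0],[0,0,-1.052],45],[[565,-318,0],[0,0,-1.052],45]]}'
python3 -c "
from h import *
go([.60,-.045,.25],-14)"
```

```text
clock: 0.9
tcp_pos: [0.4257, -0.2201, 0.2311]
orientation: [-0.0, 0.787, 0.617, -0.0]
wrist_force: [0.9, -1.1, -0.6]
width: 0.0451
grasp_force: 0.0
shift [2.116e+02 1.276e+02 1.000e-01] turn [-0.     0.     0.004] t 0.9 [ 0.4257 -0.2201  0.2311] w 45.1
```

```bash
python3 -m jog '{"commands":[[[210,127,0],[0,0,0],45],[[210,127,0],[0,0,0],45],[[210,127,0],[0,0,0],45],[[210,127,0],[0,0,0],45],[[210,127,0],[0,0,0],45],[[210,127,0],[0,0,0],45],[[210,127,0],[0,0,0],45],[[210,127,0],[0,0,0],45]]}'
python3 -c "
from h import *
go([.678,-.045,.21],-14);go([.678,-.045,.13],-14)"
```

```text
clock: 1.7
tcp_pos: [0.598, -0.0493, 0.2311]
orientation: [-0.0, 0.788, 0.616, -0.0]
wrist_force: [-0.6, 0.3, -0.4]
width: 0.0452
grasp_force: 0.0
shift [23.5 76.6 40. ] turn [-0.001  0.    -0.   ] t 1.7 [ 0.598  -0.0493  0.2311] w 45.2
shift [ 23.6  76.7 120. ] turn [-0.001  0.    -0.   ] t 1.7 [ 0.598  -0.0493  0.2311] w 45.2
```

```bash
python3 -m jog '{"commands":[[[23.5,76.6,40],[0,0,0],45],[[23.5,76.6,40],[0,0,0],45],[[23.5,76.6,80],[0,0,0],45],[[23.5,76.6,105],[0,0,0],45],[[23.5,76.6,120],[0,0,0],45],[[23.5,76.6,120],[0,0,0],45],[[23.5,76.6,120],[0,0,0],45]]}'
python3 - <<'E'
from h import *
im,_=snap('scene','s1');a=im[130:280,180:360,::-1];b=snap('top','t1')[0][140:260,230:370,::-1]
r=lambda a:cv2.resize(a,(400,380),interpolation=cv2.INTER_CUBIC)
cv2.imwrite('pics/c1.png',np.hstack([r(a),r(b)]))
go([.678,-.045,.13],-14)
E
```

```text
clock: 2.4
tcp_pos: [0.6782, -0.0456, 0.1123]
orientation: [0.0, 0.788, 0.615, 0.0]
wrist_force: [-0.1, 0.5, 1.6]
width: 0.0449
grasp_force: 0.0
shift [-0.1 -1.2  2.4] turn [ 0.003 -0.    -0.001] t 2.5 [ 0.6792 -0.0452  0.1134] w 45.0
```

View pics/c1.png

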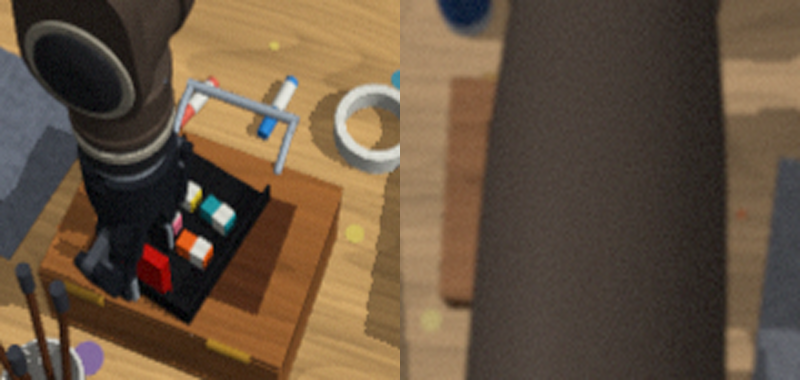

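The fingers straddle the red plate, which sticks out at about (155,265) in the left panel. I'll close on it.

```bash
python3 -m jog '{"commands":[[[0,0,0.5],[0,0,0],8],[[0,0,0.5],[0,0,0],4],[[0,0,0.5],[0,0,0],0],[[0,0,0.5],[0,0,0],0],[[0,0,0.5],[0,0,0],0],[[0,0,0.5],[0,0,0],0]]}'
python3 -m jog '{"commands":[[[0,0,-5],[0,0,0],0],[[0,0,-15],[0,0,0],0],[[0,0,-30],[0,0,0],0],[[0,0,-45],[0,0,0],0],[[0,0,-60],[0,0,0],0],[[0,0,-70],[0,0,0],0],[[0,0,-80],[0,0,0],0],[[0,0,-80],[0,0,0],0]]}'
python3 - <<'E'
from h import *
im,_=snap('scene','s2');a=im[90:280,160:360,::-1]
cv2.imwrite('pics/c2.png',cv2.resize(a,(600,570),interpolation=cv2.INTER_CUBIC))
go([.59,.05,.26],5);go([.59,.25,.28],20)
E
```

```text
clock: 3.1
tcp_pos: [0.6791, -0.0445, 0.1119]
orientation: [0.001, 0.788, 0.616, 0.0]
wrist_force: [-1.4, 0.3, 5.2]
width: 0.0113
grasp_force: 59.2
clock: 3.9
tcp_pos: [0.6793, -0.0445, 0.1924]
orientation: [0.001, 0.788, 0.616, 0.001]
wrist_force: [0.7, -0.1, -1.8]
width: 0.0108
grasp_force: 58.5
shift [  70.2 -109.2  -49.8] turn [ 0.001 -0.    -0.331] t 3.95 [ 0.679  -0.0445  0.1913] w 11.4
shift [ 264.2 -157.4  -69.8] turn [ 0.001  0.    -0.593] t 3.95 [ 0.679  -0.0445  0.1913] w 11.4
```

View pics/c2.png

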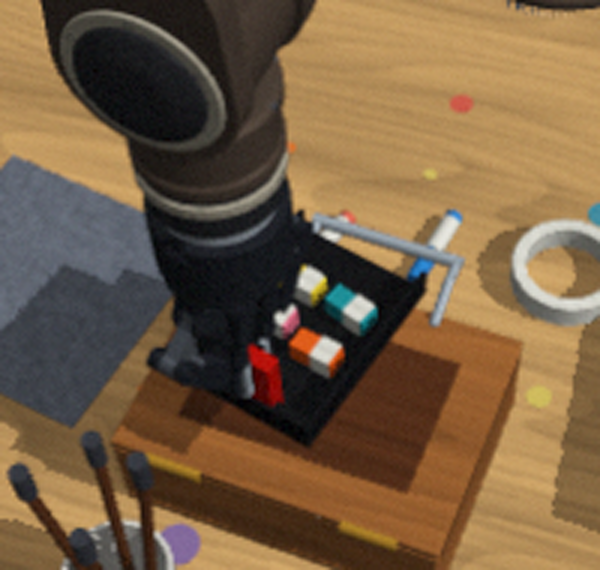

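The tray is level in the grip with all four stubs in it (around (325,320) in the crop). Next I'll carry it gently to the bin.

```bash
python3 -m jog '{"commands":[[[9,-4,-1],[0,0,-0.015],0],[[27,-12,-4],[0,0,-0.045],0],[[53,-24,-8],[0,0,-0.09],0],[[82,-37,-12],[0,0,-0.14],0],[[111,-50,-16],[0,0,-0.19],0],[[139,-62,-20],[0,0,-0.235],0],[[161,-72,-23],[0,0,-0.275],0],[[174,-78,-25],[0,0,-0.297],0]]}'
python3 -c "
from h import *
go([.612,.332,.26],20)"
```

```text
clock: 4.75
tcp_pos: [0.6438, 0.1466, 0.2158]
orientation: [-0.0, 0.686, 0.727, -0.0]
wrist_force: [0.3, 0.3, -2.0]
width: 0.0111
grasp_force: 58.5
shift [187. -21. -25.] turn [-0.    -0.001 -0.291] t 4.75 [0.6438 0.1466 0.2158] w 11.1
```

```bash
python3 -m jog '{"commands":[[[9,-1,-1],[0,0,-0.015],0],[[28,-3,-4],[0,0,-0.045],0],[[56,-6,-8],[0,0,-0.09],0],[[88,-10,-12],[0,0,-0.14],0],[[121,-14,-16],[0,0,-0.19],0],[[151,-17,-20],[0,0,-0.235],0],[[174,-20,-23],[0,0,-0.275],0],[[187,-21,-25],[0,0,-0.291],0]]}'
python3 - <<'E'
from h import *
im,_=snap('scene','s3');a=im[60:340,240:520,::-1]
cv2.imwrite('pics/c3.png',cv2.resize(a,(560,560),interpolation=cv2.INTER_CUBIC))
for z,t in((.255,8),(.24,14),(.215,30),(.205,42)): go([.612,.332,z],20,t)
E
```

```text
clock: 5.55
tcp_pos: [0.6136, 0.3309, 0.2407]
orientation: [-0.0, 0.575, 0.818, 0.0]
wrist_force: [0.7, -0.8, -1.5]
width: 0.0108
grasp_force: 58.5
shift [0.4 1.2 4.6] turn [-0.14  -0.001 -0.001] t 5.6 [0.6135 0.3321 0.2408] w 11.1
shift [ 0.4  3.2 19.2] turn [-0.244 -0.001 -0.001] t 5.6 [0.6135 0.3321 0.2408] w 11.1
shift [ 0.4  8.1 42.2] turn [-0.524 -0.001 -0.002] t 5.6 [0.6135 0.3321 0.2408] w 11.1
shift [ 0.4 11.3 49.9] turn [-0.733 -0.001 -0.002] t 5.6 [0.6135 0.3321 0.2408] w 11.1
```

View pics/c3.png

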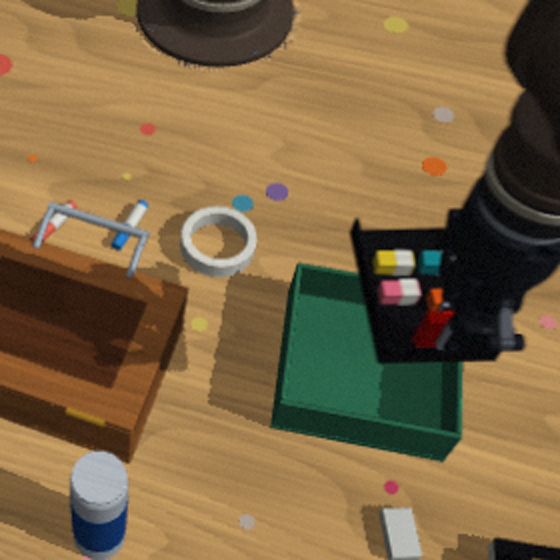

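The tray is over the bin with its open edge around (355,225)-(380,360) in the crop, high above it, and the stubs are still in. I'll lower it with a slight tilt, then tip.

```bash
python3 -c "
from h import *
for z,t in((.165,10),(.18,20),(.198,30),(.21,40),(.212,44)): go([.621,.335,z],20,t)"
```

```text
shift [ 0.1 11.4 94.5] turn [-0.174 -0.001 -0.001] t 5.6 [0.6135 0.3321 0.2408] w 11.1
shift [ 0.1 14.6 78.6] turn [-0.349 -0.001 -0.002] t 5.6 [0.6135 0.3321 0.2408] w 11.1
shift [ 0.1 17.6 59.2] turn [-0.524 -0.001 -0.002] t 5.6 [0.6135 0.3321 0.2408] w 11.1
shift [ 0.2 20.3 45.3] turn [-0.698 -0.001 -0.002] t 5.6 [0.6135 0.3321 0.2408] w 11.1
shift [ 0.2 21.3 42.4] turn [-0.768 -0.001 -0.002] t 5.6 [0.6135 0.3321 0.2408] w 11.1
```

```bash
python3 -m jog '{"commands":[[[0,1,8],[-0.015,0,0],0],[[0,3,22],[-0.04,0,0],0],[[0,5,40],[-0.08,0,0],0],[[0,7,58],[-0.11,0,0],0],[[0,9,76],[-0.14,0,0],0],[[0,10,88],[-0.165,0,0],0],[[0,11,94],[-0.174,0,0],0],[[0,11,94],[-0.174,0,0],0]]}'
python3 -c "
from h import *
for z,t in((.18,20),(.198,30),(.21,40),(.212,44)): go([.621,.335,z],20,t)"
```

```text
clock: 6.4
tcp_pos: [0.6241, 0.3314, 0.1459]
orientation: [0.05, 0.574, 0.814, 0.07]
wrist_force: [-0.9, 0.0, -0.9]
width: 0.0111
grasp_force: 58.7
shift [  4.4   7.5 -15.2] turn [-0.177  0.002 -0.006] t 6.4 [0.6241 0.3314 0.1459] w 11.1
shift [  4.4  13.8 -33.8] turn [-0.351  0.003 -0.006] t 6.4 [0.6241 0.3314 0.1459] w 11.1
shift [  4.4  18.9 -47. ] turn [-0.526  0.003 -0.005] t 6.4 [0.6241 0.3314 0.1459] w 11.1
shift [  4.4  20.3 -49.7] turn [-0.596  0.003 -0.005] t 6.4 [0.6241 0.3314 0.1459] w 11.1
```

```bash
python3 -m jog '{"commands":[[[0,2,-4],[-0.05,0,0],0],[[0,4,-9],[-0.1,0,0],0],[[0,7,-15],[-0.177,0,0],0],[[0,10,-24],[-0.26,0,0],0],[[0,14,-34],[-0.35,0,0],0],[[0,17,-41],[-0.44,0,0],0],[[0,19,-47],[-0.526,0,0],0],[[0,20,-50],[-0.596,0,0],0]]}'
python3 -m jog '{"commands":[[[0,0,0],[0,0,0],0],[[0,0,0],[0,0,0],0],[[0,0,0],[0,0,0],0],[[0,0,0],[0,0,0],0],[[0,0,0],[0,0,0],0],[[0,0,0],[0,0,0],0]]}'
python3 - <<'E'
from h import *
im,_=snap('scene','s4');a=im[60:340,240:520,::-1];b=snap('top','t4')[0][150:330,80:260,::-1]
r=lambda a:cv2.resize(a,(400,400),interpolation=cv2.INTER_CUBIC)
cv2.imwrite('pics/c4.png',np.hstack([r(a),r(b)]))
go([.621,.335,.26],20,0)
E
```

```text
clock: 7.2
tcp_pos: [0.6354, 0.3361, 0.202]
orientation: [0.217, 0.533, 0.757, 0.309]
wrist_force: [1.0, -0.2, -0.9]
width: 0.0111
grasp_force: 59.0
clock: 7.8
tcp_pos: [0.6353, 0.3364, 0.1995]
orientation: [0.216, 0.534, 0.758, 0.307]
wrist_force: [-0.2, 0.5, -1.2]
width: 0.011
grasp_force: 58.9
shift [  3.5  19.2 -39.4] turn [ 0.77   0.002 -0.005] t 7.9 [0.6351 0.3363 0.1993] w 10.9
```

View pics/c4.png

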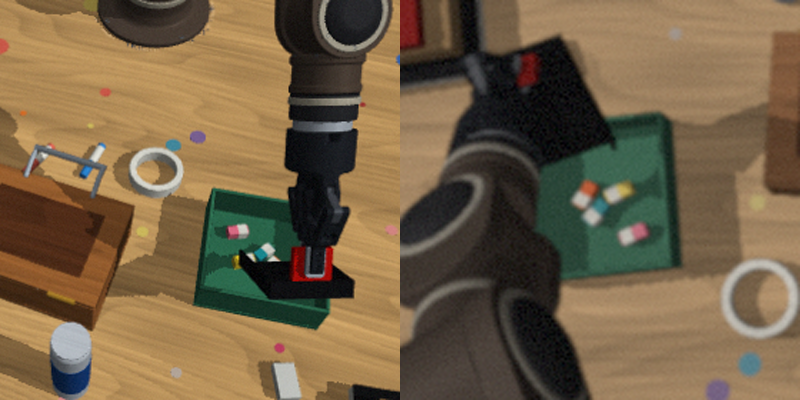

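All four stubs are in the bin; the right panel shows them at about (583,195), (617,193), (595,210) and (632,234). Next I level, lift and carry the tray to the mat.

```bash
python3 -m jog '{"commands":[[[0,10,-15],[0.1,0,0],0],[[2,19,-39],[0.24,0,0],0],[[3,19,-39],[0.38,0,0],0],[[3,19,-39],[0.52,0,0],0],[[3,19,-39],[0.66,0,0],0],[[3,19,-39],[0.77,0,0],0],[[3,19,-39],[0.77,0,0],0]]}'
python3 -c "
from h import *
go([.598,-.316,.27],-20);go([.61,.1,.27],5)"
```

```text
clock: 8.6
tcp_pos: [0.6243, 0.3355, 0.2337]
orientation: [-0.002, 0.576, 0.817, -0.005]
wrist_force: [0.9, -0.2, -3.4]
width: 0.0113
grasp_force: 58.9
shift [-604.7 -244.2  -13.7] turn [-0.01   0.005  0.692] t 8.6 [0.6243 0.3355 0.2337] w 11.3
shift [-217.   -92.9  -15.9] turn [-0.01   0.003  0.256] t 8.6 [0.6243 0.3355 0.2337] w 11.3
```

```bash
python3 -m jog '{"commands":[[[-19,-8,-5],[0,0,0.02],0],[[-57,-23,-14],[0,0,0.065],0],[[-100,-40,-14],[0,0,0.115],0],[[-145,-58,-14],[0,0,0.17],0],[[-190,-76,-14],[0,0,0.22],0],[[-235,-95,-14],[0,0,0.27],0],[[-272,-110,-14],[0,0,0.315],0],[[-302,-122,-14],[0,0,0.346],0]]}'
python3 -c "
from h import *
go([.598,-.316,.27],-20)"
```

```text
clock: 9.4
tcp_pos: [0.606, 0.006, 0.2573]
orientation: [0.003, 0.709, 0.705, 0.002]
wrist_force: [-0.2, 0.4, -0.9]
width: 0.0113
grasp_force: 59.1
shift [-322.1   -6.3    6.5] turn [ 0.007 -0.     0.343] t 9.4 [0.606  0.006  0.2573] w 11.3
```

```bash
python3 -m jog '{"commands":[[[-20,0,0],[0,0,0.02],0],[[-62,-1,0],[0,0,0.065],0],[[-110,-2,2],[0,0,0.115],0],[[-160,-3,3],[0,0,0.17],0],[[-210,-4,4],[0,0,0.22],0],[[-258,-5,5],[0,0,0.27],0],[[-296,-6,6],[0,0,0.315],0],[[-322,-6,6],[0.006,0,0.343],0]]}'
python3 - <<'E'
from h import *
im,_=snap('scene','s5');a=im[60:300,60:340,::-1];b=snap('top','t5')[0][130:320,300:480,::-1]
r=lambda a:cv2.resize(a,(400,400),interpolation=cv2.INTER_CUBIC)
cv2.imwrite('pics/c5.png',np.hstack([r(a),r(b)]))
go([.598,-.316,.055],-20,0)
E
```

```text
clock: 10.2
tcp_pos: [0.5991, -0.3157, 0.2514]
orientation: [0.001, 0.819, 0.573, -0.001]
wrist_force: [0.3, 0.0, -1.0]
width: 0.0116
grasp_force: 59.0
shift [  0.6  -1.3 214.5] turn [-0.001  0.003 -0.001] t 10.3 [ 0.5994 -0.3164  0.2505] w 11.4
```

View pics/c5.png

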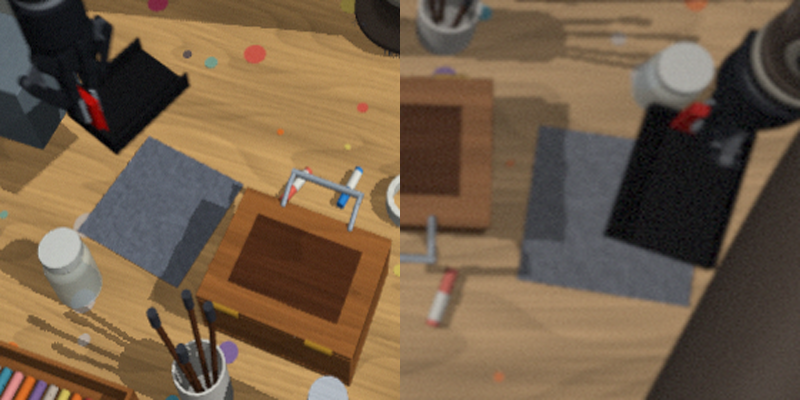

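The tray is level above the mat. The sideways offset in the right panel is only parallax from its height. I'll lower it and release.

```bash
python3 -m jog '{"commands":[[[0,-1,30],[0,0,0],0],[[0,-1,75],[0,0,0],0],[[0,-1,120],[0,0,0],0],[[0,-1,160],[0,0,0],0],[[0,-1,190],[0,0,0],0],[[0,-1,207],[0,0,0],0],[[0,-1,214],[0,0,0],0],[[0,-1,218],[0,0,0],0]]}'
python3 -m jog '{"commands":[[[0,0,0.5],[0,0,0],0],[[0,0,0.5],[0,0,0],0],[[0,0,0.5],[0,0,0],16],[[0,0,0.5],[0,0,0],30],[[0,0,0.5],[0,0,0],40],[[0,0,0.5],[0,0,0],40],[[0,0,0.5],[0,0,0],40]]}'
python3 -m jog '{"commands":[[[0,0,-15],[0,0,0],40],[[0,0,-50],[0,0,0],40],[[0,0,-90],[0,0,0],40],[[0,0,-130],[0,0,0],40],[[0,0,-170],[0,0,0],40],[[0,0,-190],[0,0,0],40],[[0,0,-190],[0,0,0],40]]}'
python3 -c "
from h import *
go([.4816,-.0195,.18],-2.4)"
```

```text
clock: 11.1
tcp_pos: [0.5988, -0.3117, 0.0322]
orientation: [-0.001, 0.818, 0.575, -0.001]
wrist_force: [0.3, 0.2, -0.7]
width: 0.0109
grasp_force: 59.0
clock: 11.8
tcp_pos: [0.5994, -0.3124, 0.0303]
orientation: [-0.002, 0.818, 0.575, -0.002]
wrist_force: [-0.8, 0.1, -0.7]
width: 0.0401
grasp_force: 0.0
clock: 12.5
tcp_pos: [0.6017, -0.3132, 0.2258]
orientation: [0.001, 0.818, 0.575, -0.0]
wrist_force: [0.6, -1.0, -0.5]
width: 0.0398
grasp_force: 0.0
shift [ 235.9 -212.5   63.9] turn [ 0.002  0.002 -0.303] t 12.5 [ 0.6017 -0.3132  0.2258] w 39.8
```

```bash
python3 -m jog '{"commands":[[[236,-212,0],[0,0,-0.303],40],[[236,-212,0],[0,0,-0.303],40],[[236,-212,0],[0,0,-0.303],40],[[236,-212,0],[0,0,-0.303],40],[[236,-212,0],[0,0,-0.303],40],[[236,-212,0],[0,0,-0.303],40],[[236,-212,20],[0,0,-0.303],40],[[236,-212,20],[0,0,-0.303],40]]}'
python3 - <<'E'
from h import *
im,d=snap('scene','s6');b=im[90:330,80:500,::-1]
cv2.imwrite('pics/c6.png',cv2.resize(b,(798,456),interpolation=cv2.INTER_CUBIC))
go([.4816,-.0195,.13],-2.4);go([.4816,-.0195,.0955],-2.4)
E
```

```text
clock: 13.3
tcp_pos: [0.4781, -0.0166, 0.1993]
orientation: [-0.004, 0.721, 0.693, -0.003]
wrist_force: [0.0, 0.3, 0.4]
width: 0.0401
grasp_force: 0.0
shift [-1.6  3.1 89.3] turn [-0.008 -0.001  0.002] t 13.35 [ 0.4793 -0.0179  0.2003] w 39.9
shift [ -1.6   3.4 123.8] turn [-0.008 -0.001  0.002] t 13.35 [ 0.4793 -0.0179  0.2003] w 39.9
```

View pics/c6.png

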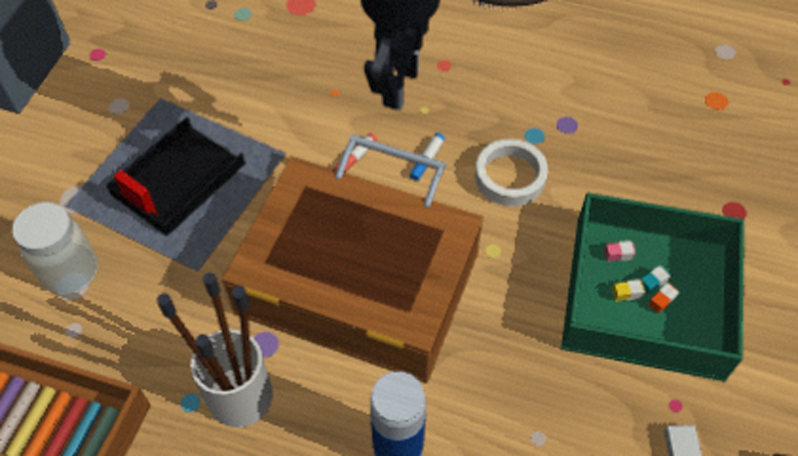

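The tray lies flat on the mat at about (175,180), let go. The four stubs are in the bin around (640,280), and the bar runs from (352,139) to (443,163). I'll go down on the bar.

```bash
python3 -m jog '{"commands":[[[-1,3,40],[0,0,0],40],[[-1,3,75],[0,0,0],40],[[-1,3,100],[0,0,0],40],[[-1,3,115],[0,0,0],40],[[-1,3,123],[0,0,0],40],[[-1,3,123],[0,0,0],40],[[-1,3,123],[0,0,0],40]]}'
python3 -m jog '{"commands":[[[0,0,0],[0,0,0],20],[[0,0,0],[0,0,0],10],[[0,0,0],[0,0,0],5],[[0,0,0],[0,0,0],0],[[0,0,0],[0,0,0],0],[[0,0,0],[0,0,0],0],[[0,0,0],[0,0,0],0]]}'
python3 - <<'E'
from h import *
np.set_printoptions(precision=4,suppress=True)
o=bot.get_obs();t=o['tcp_pos'];print(o['wrist_force'])
# arc: tcp displacement vs lid angle, tool axes
q=o['orientation'];R0=Ro.from_quat([q[1],q[2],q[3],q[0]])
fx=np.array([np.cos(np.radians(-2.4)),np.sin(np.radians(-2.4)),0]);z=np.array([0,0,1])
r=np.hypot(.22,.02);a0=np.arctan2(.02,.22)
for a in range(4,61,4):
    A=a0+np.radians(a);print(a,(R0.inv().apply(fx*r*(np.cos(a0)-np.cos(A))+z*r*(np.sin(A)-np.sin(a0)))*1000).round(1))
E
```

```text
clock: 14.05
tcp_pos: [0.4836, -0.0203, 0.079]
orientation: [-0.002, 0.722, 0.692, -0.001]
wrist_force: [0.1, -0.9, 0.6]
width: 0.0402
grasp_force: 0.0
clock: 14.75
tcp_pos: [0.4816, -0.0198, 0.0792]
orientation: [-0.003, 0.722, 0.692, -0.002]
wrist_force: [-6.4, -0.2, 8.2]
width: 0.0077
grasp_force: 58.6
[-6.399  -0.2473  8.1585]
4 [  0.    1.8 -15.3]
8 [  0.    4.7 -30.5]
12 [  0.    8.6 -45.4]
16 [  0.   13.6 -60. ]
20 [  0.   19.6 -74.2]
24 [  0.   26.5 -88. ]
28 [   0.    34.4 -101.2]
32 [   0.    43.2 -113.9]
36 [   0.1   52.8 -125.9]
40 [   0.1   63.3 -137.2]
44 [   0.1   74.5 -147.8]
48 [   0.1   86.5 -157.5]
52 [   0.1   99.1 -166.4]
56 [   0.1  112.3 -174.4]
60 [   0.1  126.  -181.5]
```

```bash
python3 -m jog '{"commands":[[[0,1,-8],[0,0,0],0],[[0,3,-21],[0,0,0],0],[[0,5,-31],[0,0,0],0],[[0,9,-45],[0,0,0],0],[[0,14,-60],[0,0,0],0],[[0,20,-74],[0,0,0],0],[[0,26,-88],[0,0,0],0],[[0,26,-88],[0,0,0],0]]}'
python3 -c "
from h import *
o=bot.get_obs();h=np.array([.4816,-.0198,.0792]);r=o['tcp_pos']-h;print(r,o['wrist_force'],o['width'])"
```

```text
clock: 15.55
tcp_pos: [0.5087, -0.0211, 0.1689]
orientation: [-0.002, 0.722, 0.692, -0.002]
wrist_force: [-12.3, -0.9, 3.0]
width: 0.0078
grasp_force: 59.0
[ 0.02711698 -0.00128997  0.08967664] [-12.29751918  -0.88972993   2.98162451] 0.007811998205550569
```

```bash
python3 -m jog '{"commands":[[[0,7,-13],[0,0,0],0],[[0,16,-26],[0,0,0],0],[[0,25,-38],[0,0,0],0],[[0,36,-49],[0,0,0],0],[[0,47,-60],[0,0,0],0],[[0,59,-70],[0,0,0],0],[[0,72,-78],[0,0,0],0],[[0,85,-86],[0,0,0],0]]}'
python3 -m jog '{"commands":[[[0,7,-4],[0,0,0],0],[[0,13,-7],[0,0,0],0],[[0,13,-7],[0,0,0],0],[[0,13,-7],[0,0,0],0],[[0,13,-7],[0,0,0],0]]}'
python3 - <<'E'
from h import *
np.set_printoptions(precision=4,suppress=True)
o=bot.get_obs();r=o['tcp_pos']-np.array([.4816,-.0198,.0792]);print(r,o['wrist_force'],o['width'])
# lid angle from displaced bar (start bar at -0.22,+0.02 from hinge)
print('angle',np.degrees(np.arctan2(.02+r[2],.22-r[0]))-5.2)
im,d=snap('scene','s7');cv2.imwrite('pics/c7.png',cv2.resize(im[60:330,80:480,::-1],(800,540),interpolation=cv2.INTER_CUBIC))
E
```

```text
clock: 16.35
tcp_pos: [0.5943, -0.0252, 0.2556]
orientation: [-0.001, 0.722, 0.692, -0.002]
wrist_force: [-6.8, -2.9, 8.6]
width: 0.0074
grasp_force: 61.5
clock: 16.85
tcp_pos: [0.6074, -0.0259, 0.2623]
orientation: [-0.001, 0.722, 0.692, -0.001]
wrist_force: [-8.2, -3.5, 11.2]
width: 0.0077
grasp_force: 61.8
[ 0.1258 -0.0061  0.1831] [-8.2    -3.4566 11.1522] 0.00768932647552035
angle 59.92655525963133
```

View pics/c7.png

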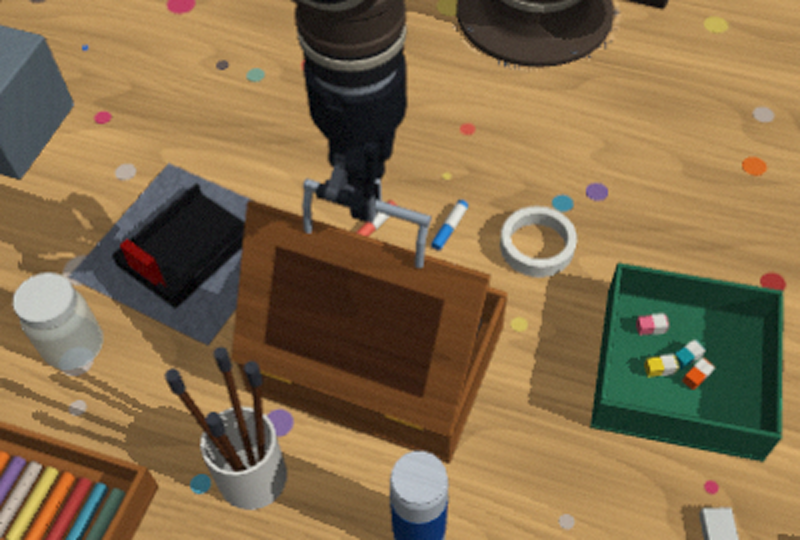

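The lid is open and held by the bar around (365,205) in the crop. I'll check its angle with a plane fit to the depth over the lid face, roughly (255..475, 260..390).

Run:
```python
from h import *
d=np.load('pics/s7.npy')
P=world('scene',d,[(80+u/2,60+v/2) for u in range(280,430,6) for v in range(270,370,6)])
n=np.linalg.svd(P-P.mean(0))[2][2];n*=np.sign(n[2]);print(n,np.degrees(np.arccos(n[2])),np.std((P-P.mean(0))@n))
o=bot.get_obs();print(o['joint_velocities'],o['tcp_pos'])
```

```text
[-0.90164356 -0.19082044  0.38810624] 67.1632849607331 0.02696944337637785
[-0.00119077 -0.00014047 -0.00087633 -0.00105513  0.00017832  0.00057677] [ 0.60736769 -0.02586622  0.26232252]
```

The residual is 27 mm, so outliers are spoiling the fit. I'll refit robustly.

Run:
```python
from h import *
d=np.load('pics/s7.npy')
px=[(80+u/2,60+v/2) for u in range(275,440,4) for v in range(260,380,4)]
P=world('scene',d,px);rng=np.random.default_rng(0);best=None
for _ in range(500):
    a,b,c=P[rng.choice(len(P),3,0)];n=np.cross(b-a,c-a);n/=np.linalg.norm(n)+1e-12
    m=abs((P-a)@n)<.004
    if best is None or m.sum()>best.sum():best=m
Q=P[best];n=np.linalg.svd(Q-Q.mean(0))[2][2];n*=np.sign(n[2])
print(len(P),len(Q),n,np.degrees(np.arccos(n[2])),((Q-Q.mean(0))@n).std(),Q.mean(0),Q.min(0),Q.max(0))
print('zero depth',np.mean([d[int(v),int(u)]==0 for u,v in px]))
```

```text
1260 1249 [ 0.86297645 -0.04076346  0.50359705] 59.761734355484705 0.0012879938548600162 [ 0.66044883 -0.02182615  0.16280717] [ 0.61782085 -0.10971475  0.0818327 ] [0.70499863 0.06787927 0.23569454]
zero depth 0.0031746031746031746
```

The robust fit gives 59.8° (1249 of 1260 points, 1.3 mm residual), which agrees with the arm's 59.9°. The grip is firm and still, so I'm handing in.

```bash
python3 -c "
from workcell import bot
print(bot.job_done())"
```

```text
the job is handed in; nothing more can be done
None
```

I handed the job in with all four stubs in the green bin, the empty tray flat on the grey mat and the lid held still at about 60°; I saw no bystander shifted in the pictures, and the hand-in gave no verdict.

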